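# Lay the slim carton down against the measuring stop

### The job

Tip the tall slim carton over towards the measuring stop so that it lies flat on its broad side, and push it along the bench until its top end sits squarely up against the stop, ready to be measured. Do it all by pushing with the fingers: do not grasp or lift the carton, and leave everything else on the bench where it is.

Things in the scene. Friction and masses are not known exactly. Their poses are not given: they have to be found in the camera images.
- slim: the tall slim cardboard carton, standing on end: 100 (x) x 60 (y) x 170 mm (z), 0.28 to 0.56 kg. Origin: centre of its bottom end; z runs along it to its top end. Its broad sides face its +y and -y, one of them roughly towards the stop. It may start on either side of the stop, the square carton opposite. Tipped towards the stop, its top end lands some 30 to 90 mm short of it
- slim_top (a point): centre of the top end of the slim carton (170 mm along its z from its origin)
- stop: the measuring stop, an upright aluminium bar screwed to the bench: 220 (x) x 20 (y) x 60 mm high, with a thin flat ruled strip (no step) running out on either side. Origin: on the bench under its centre. Its two working faces look to its own +y and -y, 10 mm either side of the origin; either face may be used. It has a 6 mm high foot at each end, out to 138 mm from the centre
- square_carton: bystander: carton standing on a square base, 85 x 85 x 120 mm high; origin: centre of its underside
- flat_carton: bystander: small flat carton 120 x 90 x 45 mm high; origin: centre of its underside
- belt: bystander: black rubber drive belt, a ring lying flat, 110 mm across, 25 mm high; origin: its centre, on the bench
- jar: bystander: closed jar, 60 mm across, 85 mm high; origin: centre of its underside
- tape: bystander: roll of clear packing tape lying flat, 80 mm across, 40 mm high; origin: its centre, on the bench
- cutter: bystander: closed box cutter, 120 x 28 x 16 mm, long axis x; origin: centre of its underside
Mind the look-alikes: they are no part of the job. Leave any turquoise look-alike of the slim alone.

How it is judged:
By the outcome, as a careful person would: the job done as asked, in the order asked, and still so for the second after the job is handed in, with the robot touching nothing.
It also fails if it takes over 48 s, if anything falls off the work surface, if the arm or the gripper's body presses on something with over 40 N, if the wrist force passes 120 N, or if a joint passes its speed limit or range.

### The arm

A 6-joint arm with a two-finger parallel gripper is mounted at the origin on the work surface. World frame = base frame: x ahead of the robot, y to its left, z up, the work surface at z = 0. Lengths are in mm, angles in rad, forces in N, time in s.
With the tool pointing down it reaches from about 325 to 900 mm from the base axis. Payload 6.1 kg.
Tool frame: the origin (TCP) lies at the very end of the fingers, on their centre line; the grasp point (between the pads) lies 19 mm behind it; z points along the fingers, y is the direction in which the jaws open and shut (so a half turn about z gives the same grasp; the last joint's range is limited). The gripper opens to 85 mm and grips with 20 to 120 N. Pads are 22 mm wide; open, the fingers measure 114 mm over their backs; the gripper's body (76 mm by 85 mm) begins 54 mm behind the grasp point. The pads swing forward as they close: fully open they stand 13 mm farther back than shut.
Start: joints at [-1.444, 0.22, 1.526, -0, 1.395, -0.126], TCP at [156.316, -605.129, 210.9] pointing down, gripper open.
Joint ranges: [-2.98, 2.98], [-0.91, 2.08], [0.09, 2.57], [-1.24, 4.39], [0.2, 2.65], [-2.68, 2.68]. Speed limits (rad/s): [2.57, 2.57, 3.01, 3.14, 3.14, 3.14].

### API

Orientations are given as a unit quaternion [x, y, z, w].
In Python, from bench import bot, readout, vision gives the robot as it stands. Calls block until the motion is done:
- bot.goto(position, orientation): joint-space move of the TCP to a pose.
- bot.move_l(position, frame=None, speed=150, stop_force=None): straight line of the TCP; frame=None keeps the orientation; speed is the mean speed in mm/s. With stop_force (N) it stops when the force on the tool has changed by that much, and returns True; else False.
- bot.move_j(angles): joint-space move.
- bot.grip(opening, squeeze=None): finger opening in mm; squeeze is the grip in N (None keeps the last); returns when the fingers have stopped.
- bot.wait(seconds).
- bot.solve_ik(position, orientation): joint angles nearest the present ones, or None.
- readout.observe(): the state.
- vision.read_camera(name): name is "scene" or "top"; returns the picture (420x560x3 uint8, red, green, blue); there is no depth.
- vision.camera_params(name): a dict with "fx", "fy", "cx", "cy" (pixels), "k1" (the pictures are not rectified: a ray, as slopes to the right and down, at radius r is drawn at 1 + k1 r^2 times it, then the intrinsics apply), "R" (3x3) and "t" (3): a world point X has camera coordinates R X + t. Camera axes: x right, y down, z forward; pixel columns grow to the right and rows downward; lengths in mm; the calibration is good to about 2 mm. A picture is of the moment at which its call begins. camera_params takes no time and is no camera call.
A pose or a line that the arm cannot do raises bot.Unreachable and nothing moves.
- bot.finish_job(): hands the job in, once; it reports no verdict.
The state is a dict: "time_s": time; "q": joint angles; "joint_velocities": joint speeds; "effort": joint torques, N m; "tcp_pos": TCP position; "ee_rot": TCP orientation; "ft_force": force on the tool from outside, world axes, zero at the start; "moment": the same for the moment, N m; "width": finger opening in mm.
Only numpy, scipy, OpenCV 4.12 (cv2) and the standard library are available. Lean on these libraries where they do the work, as an engineer would, in place of code of your own. Each camera call takes 0.05 s, during which the arm holds its last target. There are 200 camera calls.

## Working session

There is one attempt and no reset: what is moved stays moved. The work goes in short steps, each a Python script; the robot and the scene stay as the last script left them, time stands still between calls to the robot, and variables do not carry over. Pictures are saved under pics/ and viewed, about 8 in all and at most 12, crops included, and the job is handed in when it is done.

```bash
ls; mkdir -p pics
python3 - <<'E'
from bench import bot, readout, vision
import cv2
for n in("scene","top"):
    im=vision.read_camera(n); cv2.imwrite(f"pics/{n}0.png",cv2.resize(im[:,:,::-1],(800,600),interpolation=cv2.INTER_CUBIC))
    print(n,vision.camera_params(n))
print(readout.observe())
E
```

```text
pics
scene {'fx': 440.61150153017445, 'fy': 440.61150153017445, 'cx': 281.1413720594974, 'cy': 212.8159933129142, 'k1': 0.029274477578777203, 'R': array([[-0.47626765,  0.87929892, -0.00159478],
       [ 0.53524911,  0.28847496, -0.79390842],
       [-0.69762276, -0.3789665 , -0.60803525]]), 't': array([ 330.49996129, -160.45657601, 1454.1987201 ])}
top {'fx': 487.23976265315576, 'fy': 487.23976265315576, 'cx': 273.29260014294255, 'cy': 210.86390716593976, 'k1': -0.17767510641187156, 'R': array([[-0.01211442, -0.99989913,  0.00741387],
       [-0.98867247,  0.01086847, -0.14969507],
       [ 0.1495994 , -0.00914336, -0.98870441]]), 't': array([ -78.58164951,  576.69218239, 1164.60513081])}
{'time_s': 0.1, 'q': array([-1.44409646e+00,  2.21149180e-01,  1.52749410e+00,  1.93571212e-05,
        1.39468624e+00, -1.26123392e-01]), 'joint_velocities': array([ 2.10761801e-06, -2.15179973e-03, -3.14299286e-03, -1.52950604e-03,
        2.46712279e-04,  1.31587423e-03]), 'effort': array([ 1.23085214e-03, -4.98244107e+01, -3.90547442e+01, -2.10559001e-04,
        5.62125002e-03,  1.95541094e-05]), 'tcp_pos': array([ 156.252398  , -604.56216578,  209.90885172]), 'ee_rot': array([ 9.92020525e-01,  1.26073486e-01,  9.27706828e-06, -8.68433520e-04]), 'ft_force': array([-0.30187265, -0.25667207,  0.04026551]), 'moment': array([-0.01088948, -0.07727109,  0.00188827]), 'width': 85.10187132618785}
```

View pics/scene0.png

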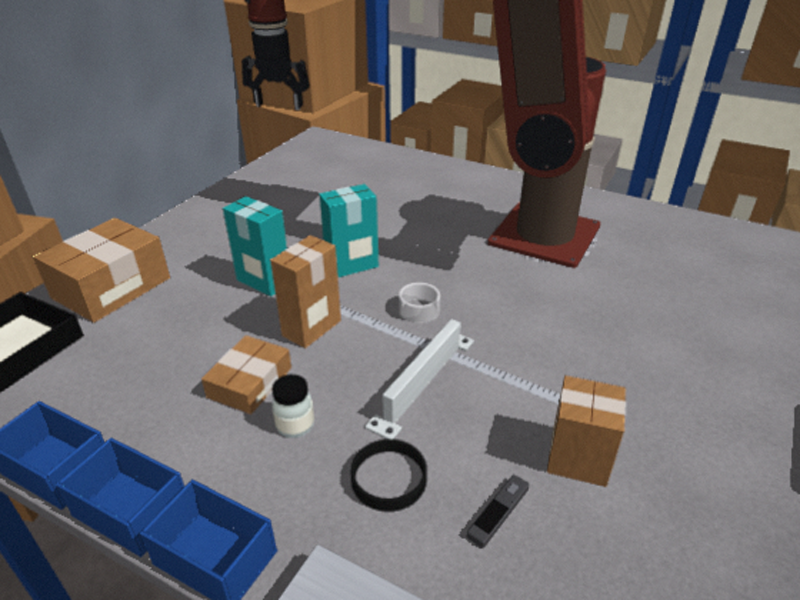

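View pics/top0.png

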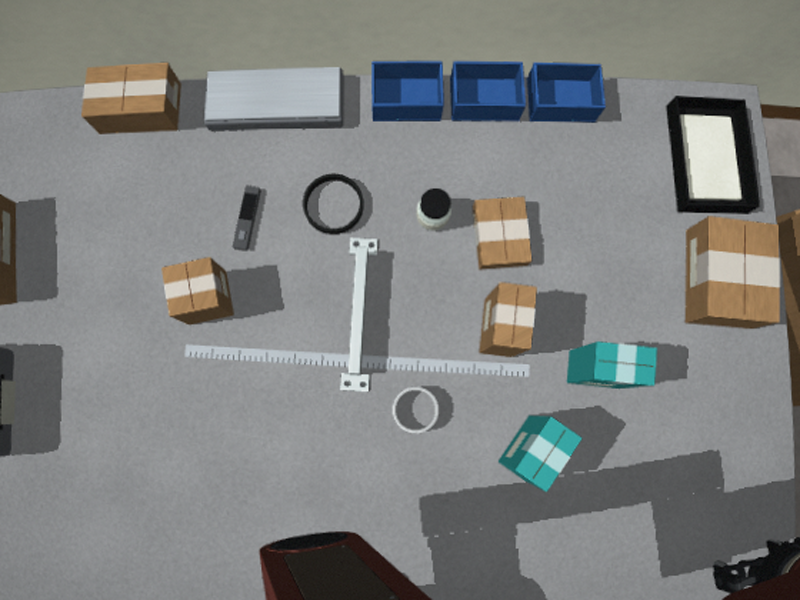

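The top view shows the possible slims. The brown carton standing at top (508,318) / scene (307,290) faces the stop, with its label towards it. The turquoise look-alikes are at top (612,365) and (540,452). The squat brown square carton is at (195,290), and the flat carton is at (503,230). I choose the brown one at (508,318) and check it in a close crop.

```bash
cat > h.py <<'E'
import numpy as np, cv2
from bench import bot, readout, vision
from scipy.spatial.transform import Rotation as Rot
def proj(n,X):
    p=vision.camera_params(n); c=np.atleast_2d(X)@p["R"].T+p["t"]; s=c[:,:2]/c[:,2:]
    s=s*(1+p["k1"]*(s**2).sum(1,keepdims=True)); return s*[p["fx"],p["fy"]]+[p["cx"],p["cy"]]
def back(n,uv,z):
    p=vision.camera_params(n); d=(np.atleast_2d(uv)-[p["cx"],p["cy"]])/[p["fx"],p["fy"]]; s=d.copy()
    for _ in range(20): s=d/(1+p["k1"]*(s**2).sum(1,keepdims=True))
    r=np.c_[s,np.ones(len(s))]@p["R"]; o=-p["R"].T@p["t"]
    return o+r*((z-o[2])/r[:,2])[:,None]
def crop(n,u,v,w,h,f,name):
    im=vision.read_camera(n)[v:v+h,u:u+w,::-1]; cv2.imwrite("pics/"+name,cv2.resize(im,None,fx=f,fy=f,interpolation=cv2.INTER_CUBIC))
E
python3 - <<'E'
from h import *
crop("top",230,130,160,150,4,"c1.png") 
crop("scene",180,155,160,155,4,"c2.png")
E
```

```text
(no output)
```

View pics/c1.png

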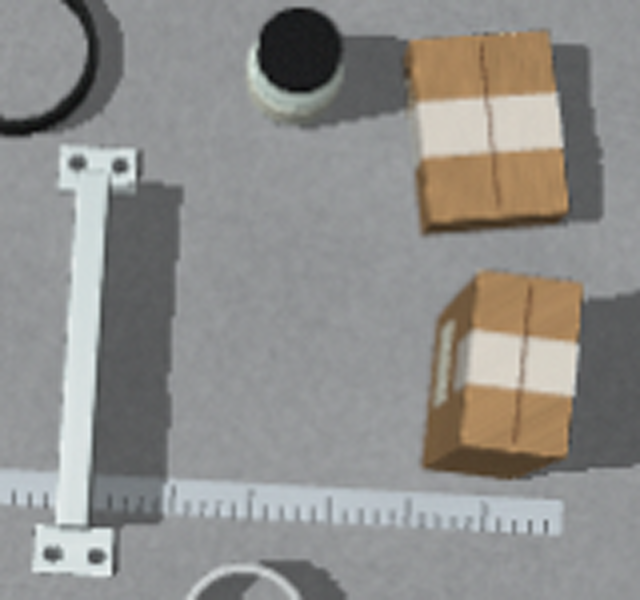

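View pics/c2.png

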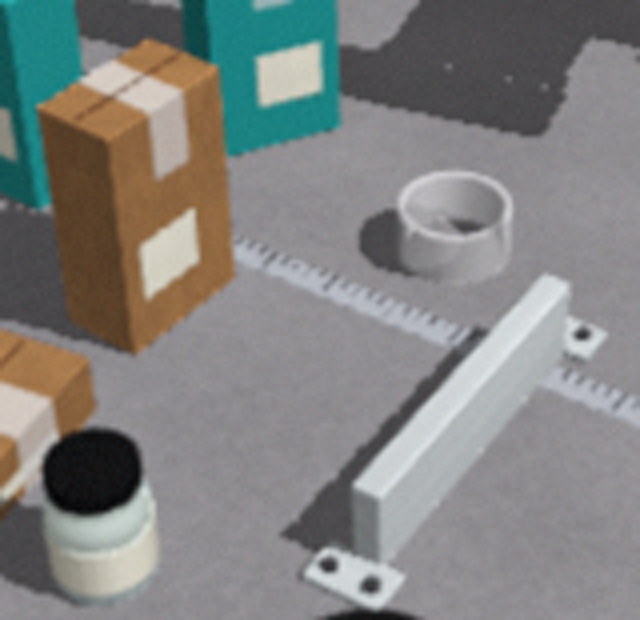

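The crop confirms the brown slim carton. It has a label facing the stop, a top face at c1 (462–582, 271–458), and the stop top bar at c1 (57–108, 170–524). Next I fit poses to the corners.

```bash
cat >> h.py <<'E'
from scipy.optimize import least_squares
def fit(obs,x0):
    # obs: (cam, uv full px, local xyz)
    def X(p,l): c,s=np.cos(p[2]),np.sin(p[2]); return np.array([p[0]+c*l[0]-s*l[1],p[1]+s*l[0]+c*l[1],l[2]])
    f=lambda p:np.concatenate([(proj(n,X(p,l))[0]-uv) for n,uv,l in obs])
    r=least_squares(f,x0,x_scale=[100,100,1]); return r.x,r.fun
T=lambda u,v:np.array([230+u/4-.4,130+v/4-.4])
S=lambda u,v:np.array([180+u/4-.4,155+v/4-.4])
E
python3 - <<'E'
from h import *
np.set_printoptions(precision=2,suppress=True)
# world: top image up=+x, left=+y. local x ~ +x world, local y ~ +y world
a,b,h=50,30,170
o=[("top",T(480,271),(a,b,h)),("top",T(582,284),(a,-b,h)),("top",T(567,458),(-a,-b,h)),("top",T(462,445),(-a,b,h)),("top",T(424,468),(-a,b,0)),
("scene",S(40,107),(a,-b,h)),("scene",S(152,40),(-a,-b,h)),("scene",S(218,68),(-a,b,h)),("scene",S(108,142),(a,b,h)),("scene",S(136,353),(a,b,0)),("scene",S(235,275),(-a,b,0))]
print(fit(o,[550,-150,0.]))
a,b,h=110,10,60
o=[("top",T(78,170),(a,b,h)),("top",T(108,170),(a,-b,h)),("top",T(88,524),(-a,-b,h)),("top",T(57,524),(-a,b,h)),
("scene",S(356,490),(a,-b,h)),("scene",S(545,276),(-a,-b,h)),("scene",S(569,288),(-a,b,h)),("scene",S(383,498),(a,b,h)),("scene",S(380,560),(a,b,0))]
print(fit(o,[550,0,0.]))
# others
print("flat",back("top",[T(410,40),T(549,31),T(568,213),T(424,222)],45))
print("jar",back("top",[T(300,50)],85),"tape",back("top",[[415*.7,410*.7]],40))
print("turq top",back("top",np.array([[570,345],[656,345],[655,375],[568,382],[538,416],[581,440],[548,490],[500,457]])*.7,170))
E
```

```text
(array([ 533.34, -278.74,   -0.13]), array([ 0.13, -0.68,  0.9 , -0.63,  0.57, -0.02,  0.17,  0.03, -0.54,
        0.19, -0.56, -0.19, -0.29, -0.81,  0.99, -0.46,  0.57, -0.66,
        0.38,  0.84,  0.8 ,  0.71]))
(array([561.92, -28.98,  -0.07]), array([-0.04, -0.48,  0.51, -0.05,  0.2 ,  0.4 , -0.32, -0.06, -1.03,
       -1.48, -0.14, -1.13,  0.87, -1.48, -0.12,  0.05,  0.89,  3.26]))
flat [[ 757.86 -237.56   45.  ]
 [ 763.78 -327.73   45.  ]
 [ 644.3  -334.12   45.  ]
 [ 639.19 -242.3    45.  ]]
jar [[ 739.62 -163.9    85.  ]] tape [[ 387.84 -125.01   40.  ]]
turq top [[ 484.48 -363.49  170.  ]
 [ 481.78 -504.55  170.  ]
 [ 434.33 -500.13  170.  ]
 [ 426.97 -357.86  170.  ]
 [ 375.78 -308.7   170.  ]
 [ 337.03 -375.29  170.  ]
 [ 262.33 -321.28  170.  ]
 [ 314.82 -248.1   170.  ]]
```

```bash
cat >> h.py <<'E'
def quat(th,flip=0): a=(th+(-1 if flip else 1)*np.pi/2)/2; return np.array([np.cos(a),np.sin(a),0,0])
def loc(c,th,x,y,z): return [c[0]+np.cos(th)*x-np.sin(th)*y,c[1]+np.sin(th)*x+np.cos(th)*y,z]
SL=((533.3,-278.7),-.13); ST=((561.9,-29),-.07)
E
python3 - <<'E'
from h import *
np.set_printoptions(precision=2,suppress=True)
P=lambda y,z:loc(*SL,0,y,z)
print("turq base",back("top",np.array([[568,382],[500,457]])*.7,0))
for f in(0,1): print(f,bot.solve_ik(P(-65,300),quat(SL[1],f)))
p=readout.observe()["tcp_pos"]
bot.grip(50); bot.move_l([p[0],p[1],320])
f=0 if bot.solve_ik(P(-65,300),quat(SL[1],0)) is not None else 1
bot.goto(P(-65,300),quat(SL[1],f)); bot.move_l(P(-65,148),speed=150)
print(f,readout.observe()["tcp_pos"],P(-65,148),readout.observe()["ft_force"])
r=bot.move_l(P(-30,148),speed=40,stop_force=15); print(r,readout.observe()["ft_force"])
r=bot.move_l(P(22,148),speed=50,stop_force=15); print(r,readout.observe()["ft_force"],readout.observe()["tcp_pos"])
bot.wait(.4)
crop("top",200,100,220,180,3.3,"t1.png"); print(readout.observe()["time_s"])
E
```

```text
turq base [[ 432.06 -402.99    0.  ]
 [ 302.06 -275.77    0.  ]]
0 [-0.7   0.18  1.4  -0.    1.55 -0.57]
1 [-0.7   0.18  1.4  -0.    1.55  2.57]
0 [ 525.52 -343.77  149.33] [np.float64(524.8737807297198), np.float64(-343.15152309146123), 148] [ 0.49 -0.27 -0.35]
False [-0.08  0.89 -0.23]
False [-0.72  0.1  -0.18] [ 536.13 -257.16  148.  ]
7.0083
```

View pics/t1.png

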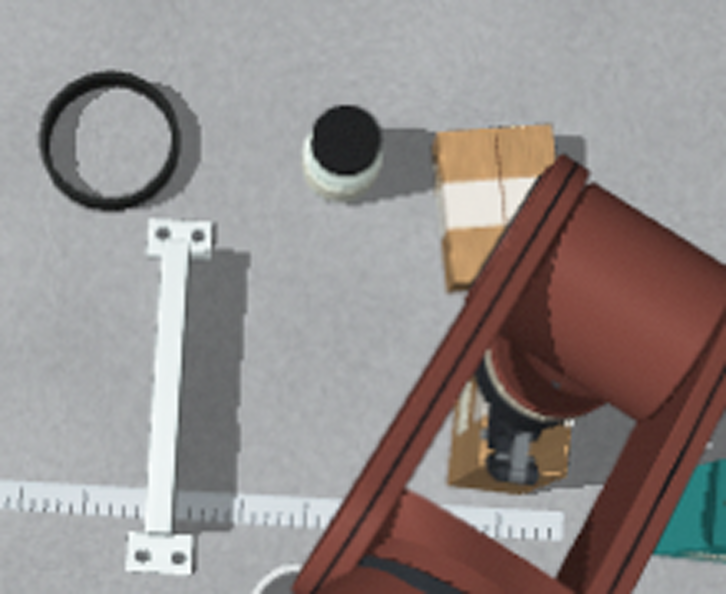

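The arm hides most of the carton. Its base is still at t1 x≈449, so I'll look from the scene camera.

Run:
```python
from h import *
crop("scene",150,100,220,180,3.3,"s1.png"); print(readout.observe()["width"],readout.observe()["tcp_pos"])
```

```text
49.59256635555635 [ 536.12975297 -256.9365349   147.99024008]
```

View pics/s1.png

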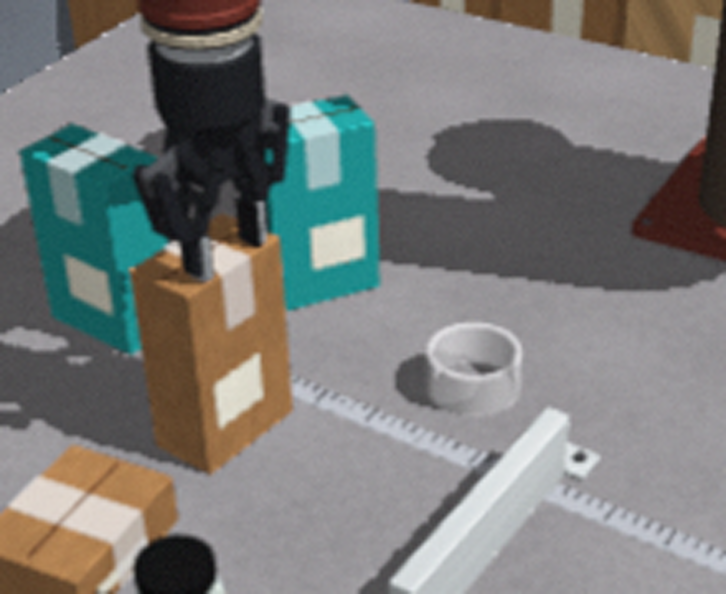

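Run:
```python
from h import *
np.set_printoptions(precision=1,suppress=True)
c=np.array([536.1,-257]);u=np.array([np.cos(-.13),np.sin(-.13)])
for z in (148,160,175,185):
  print(z,*[(proj("scene",[*(c+s*u*32),z])[0]-[150,100])*3.3 for s in(1,-1)])
print(readout.observe()["ee_rot"],quat(-.13),readout.observe()["ft_force"])
a,b,h=50,30,170
print([(proj("scene",loc(*SL,x,y,z))[0]-[150,100])*3.3 for x,y,z in[(a,b,h),(-a,b,h),(-a,-b,h),(a,-b,h),(a,b,0)]])
```

```text
148 [201.2 305. ] [259.1 266. ]
160 [199.6 291.4] [257.9 252.7]
175 [197.5 274.2] [256.4 235.9]
185 [196.1 262.6] [255.4 224.5]
[ 0.8  0.7 -0.  -0. ] [0.8 0.7 0.  0. ] [-0.4  0.3 -0.7]
[array([189.1, 295.1]), array([280.7, 234.6]), array([221.9, 210.5]), array([129., 268.]), array([211.5, 474.2])]
```

The fingertips show at s1 (200,278) and (260,243), which is z≈172. With the jaws part open they sit higher than the nominal TCP, so they slid over the carton's top and it is still standing unmoved. I back off, go lower and push again.

Run:
```python
from h import *
np.set_printoptions(precision=2,suppress=True)
P=lambda y,z:loc(*SL,0,y,z)
bot.move_l(P(22,210)); bot.move_l(P(-68,210)); bot.move_l(P(-68,126))
F=lambda:readout.observe()["ft_force"]
print(F())
for y in(-45,-40,-35,-30,-20,-10,0,10,18):
    r=bot.move_l(P(y,126),speed=50,stop_force=15); print(y,r,F())
    if r: break
bot.wait(.3)
crop("scene",150,100,220,180,3.3,"s2.png"); print(readout.observe()["time_s"])
```

```text
[0.27 0.52 0.6 ]
-45 False [ 0.13 -0.52  1.11]
-40 False [ 0.03 -1.13 -0.35]
-35 False [-0.26 -0.87 -0.39]
-30 False [-0.38 -1.65  0.51]
-20 False [-0.93 -1.02  0.2 ]
-10 False [ 0.04  0.05 -0.65]
0 False [ 0.61 -0.96 -0.72]
10 False [-0.61 -0.19  0.83]
18 False [-0.85  0.22  0.4 ]
12.5
```

View pics/s2.png

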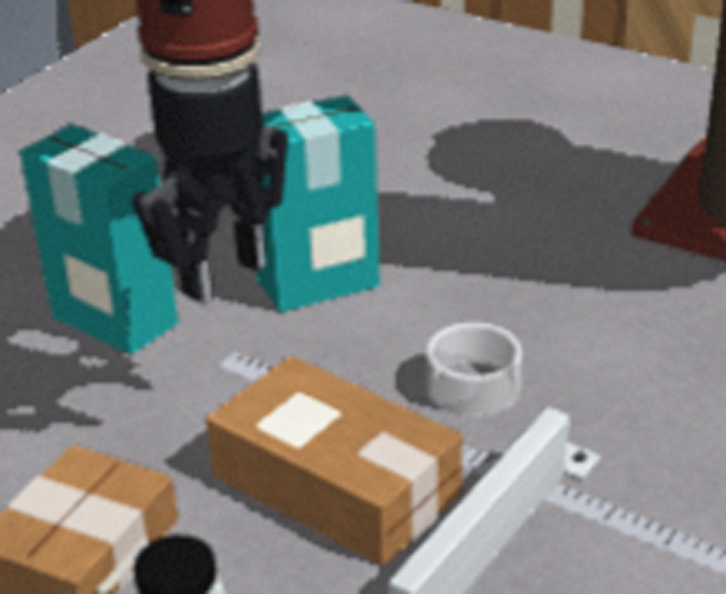

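It now lies flat, label up, with its top end towards the stop. The top-face corners in s2 are (290,357), (208,420), (463,437) and (382,512), and the lower corner is (383,563). I fit this pose, then push from the bottom end, with the tip about 22 mm lower than the TCP reading suggests.

Run:
```python
from h import *
np.set_printoptions(precision=2,suppress=True)
U=lambda u,v:np.array([150+u/3.3-.35,100+v/3.3-.35])
o=[("scene",U(*p),l) for p,l in[((290,357),(-50,0,60)),((208,420),(50,0,60)),((463,437),(-50,170,60)),((382,512),(50,170,60)),((383,563),(50,170,0))]]
x,r=fit(o,[540,-250,-.1]); print(x,r)
t=np.array([x[0],x[1]])+170*np.array([-np.sin(x[2]),np.cos(x[2])])
n=np.array([-np.sin(-.07),np.cos(-.07)]); d=t-np.array(ST[0]); print("gap",-10-d@n,"lateral",d@[n[1],-n[0]])
c=np.array([536.1,-257])
# visible tip height now: right finger tip (205,300)
q=readout.observe()["tcp_pos"]; u=np.array([np.cos(-.13),np.sin(-.13)]);print(q)
for z in(126,140,150): print(z,*[(proj("scene",[*(q[:2]+s*u*28),z])[0]-[150,100])*3.3 for s in(1,-1)])
```

```text
[ 540.27 -247.05   -0.14] [ 0.3  -0.59 -1.   -0.35  0.35 -0.57  0.03 -0.94  0.31  2.03]
gap 39.38508434006207 lateral 4.719171025202718
[ 535.62 -261.    126.02]
126 [203.79 324.97] [253.8  290.64]
140 [201.94 309.57] [252.4  275.48]
150 [200.6  298.42] [251.38 264.5 ]
```

Run:
```python
from h import *
np.set_printoptions(precision=2,suppress=True)
d=np.array([552,-163])-ST[0]; lx=d@[np.cos(ST[1]),np.sin(ST[1])]; print("lx",lx)
P=lambda y,z:loc(*ST,lx,y,z); Q=quat(ST[1])
F=lambda:(readout.observe()["ft_force"],readout.observe()["tcp_pos"])
p=readout.observe()["tcp_pos"]
bot.move_l(P(-268,130),frame=Q); bot.move_l(P(-268,14)); print(F())
print(bot.move_l(P(-195,14),speed=50,stop_force=12),F())
print(bot.move_l(P(-165,14),speed=30,stop_force=12),F())
bot.wait(.2)
print(F(),readout.observe()["time_s"])
q=readout.observe()["tcp_pos"];print("stopframe y",(q[:2]-ST[0])@[-np.sin(ST[1]),np.cos(ST[1])])
crop("scene",180,120,180,150,4,"s3.png")
```

```text
lx -0.5034133592780544
(array([ 0.13, -0.02, -0.18]), array([ 543.43, -296.69,   15.06]))
False (array([-0.68, -1.07,  0.16]), array([ 547.72, -223.46,   14.02]))
True (array([ 0.23, -1.36,  1.39]), array([ 548.55, -219.12,   14.17]))
(array([-0.07, -0.96,  0.75]), array([ 548.08, -219.1 ,   13.62])) 16.0583
stopframe y -190.60002369054033
```

View pics/s3.png

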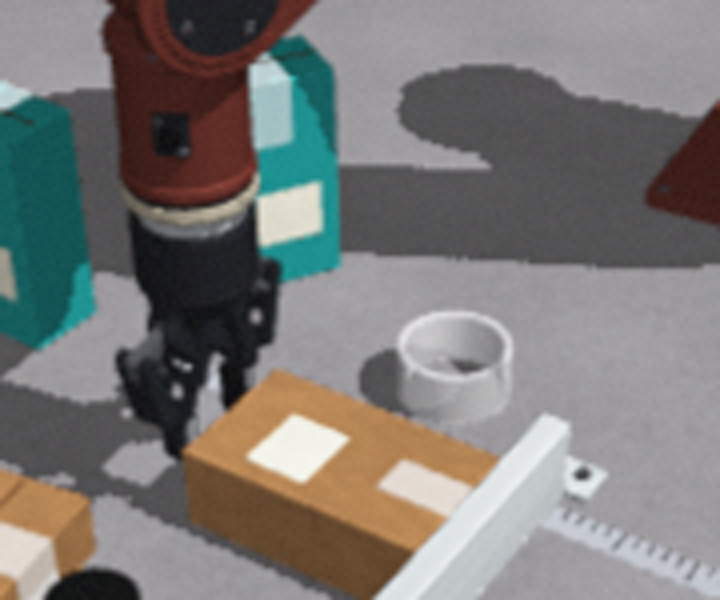

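The carton has reached the stop: the TCP is at −190.6 in the stop's frame, and about −191 was expected. I push once more gently to seat it, withdraw, and look from above.

Run:
```python
from h import *
P=lambda y,z:loc(*ST,-.5,y,z)
print(bot.move_l(P(-180,14),speed=20,stop_force=15),readout.observe()["tcp_pos"])
bot.wait(.3)
bot.move_l(P(-262,14),speed=80); bot.move_l(P(-262,300)); 
bot.goto([156,-605,320],[.992,.126,0,0])
print(readout.observe()["time_s"])
crop("top",230,130,180,150,4.4,"t4.png"); crop("scene",180,150,160,150,4,"s4.png")
```

```text
True [ 547.74013572 -219.22153183   13.48598845]
21.6333
```

View pics/t4.png

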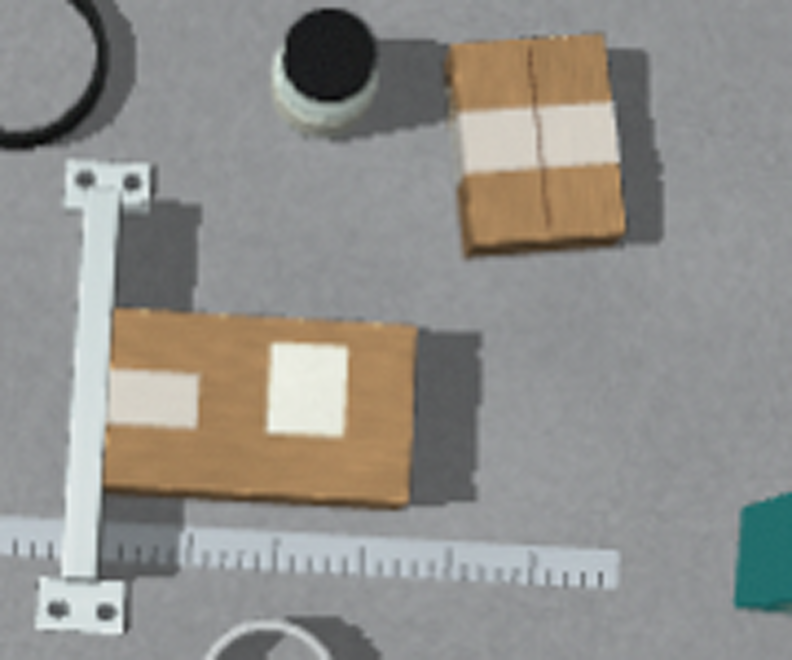

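View pics/s4.png

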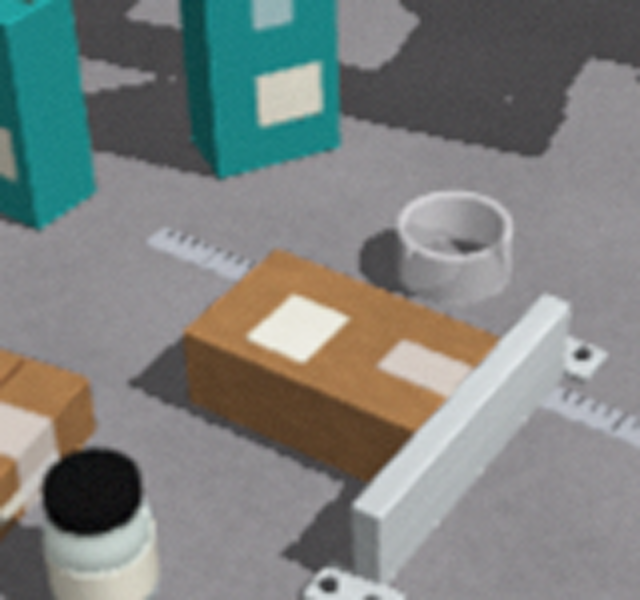

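In t4 the top end sits against the stop along its whole width, from (113,312) to (104,490), with no gap showing. The bottom-end edge slopes −0.045 and the stop edge −0.051, so it is square. The bystanders in view look unmoved, and the arm is clear.

```bash
python3 -c "
from bench import bot
print(bot.finish_job())"
```

```text
the job is handed in; nothing more can be done
None
```

The brown slim carton now lies flat on its broad side with its top end square against the stop, and the job is handed in. I tipped it over with the fingertips, then pushed it along the bench with two fingertips on its bottom end.

- **First push missed:** the partly open fingertips sat about 23 mm higher than the reported TCP, so they passed over the carton's top. The carton stayed where it was, and a second, lower push tipped it.
- **Contact with the stop:** the pushing motion stopped on force at −190.6 mm in the stop's frame, where about −191 mm was expected. A second gentle push stopped in the same place.
- **Final pictures:** no gap shows along the stop, and the carton's end and the stop agree to about 0.006 rad.
- **Bystanders:** the ones in view look unmoved. The square carton and the cutter were outside the final crops, but the arm never went near them.
- **Time:** about 22 s of the 48 s allowed. The arm was clear of everything when I handed in.

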